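# Sand the fence strip with the push-stick sled

## Robot

A 6-joint arm with a two-finger parallel gripper is mounted at the origin on a cart in front of the work surface, level with it; the furniture and walls round the work are solid. World frame = base frame: x ahead of the robot, y to its left, z up, the work surface at z = 0. Lengths are in mm, angles in rad, forces in N, time in s.
With the tool pointing down it reaches from about 325 to 900 mm from the base axis. Payload 3.5 kg.
Tool frame: the origin (TCP) lies on the centre line of the jaws, within the pads' length; the fingertips stand 25 mm ahead of it and the grasp point (between the pads) lies 6 mm ahead of it; x points along the fingers, y is the direction in which the jaws open and shut, and the axes are right-handed (so a half turn about x gives the same grasp; the last joint's range is limited). The gripper opens to 85 mm and grips with 20 to 120 N. Pads are 22 mm wide; open, the fingers measure 114 mm over their backs; the gripper's body (76 mm by 85 mm) begins 54 mm behind the grasp point. The pads swing forward as they close: fully open they stand 13 mm farther back than shut.
Start: joints at [-1.265, 0.276, -0.026, 1.268, 0, 1.467], TCP at [248.431, -573.502, 256.313] pointing down, gripper open.
Joint ranges: [-3.12, 3.12], [-0.85, 1.88], [-1.08, 1.24], [-1.95, 2.15], [-1.57, 1.53], [-3.14, 3.14]. Speed limits (rad/s): [2.57, 2.57, 3.14, 3.14, 3.14, 3.14].

## Interface

Orientations are given as a unit quaternion [x, y, z, w].
In Python, from bench import get_state, capture, finish_job, recognise, silhouettes gives the robot as it stands.
- The arm moves only by the tool apply_moves, never from a script. Its argument "series" is a list of rows, each a list of 4 numbers: the shift along the tool's x, y, z in cm, then the turn about the tool's x in rad. In form: [[x, y, z, spin], ...]. A call has 1 to 8 rows; each row is the pose to reach, as a shift and turn from the pose commanded when the call began, along the tool's axes at that moment; what a row does not reach only later rows make up. A row lasts 1/8 s, in which the tool goes at most 62.5 mm and 10.7 degrees, less where a joint would pass 70% of its speed; a pose out of reach is approached as far as the arm can. A call with a gripper value outside its range is refused whole. "grip" is the closure, from -1 (fully open) to 1 (shut), set as the call begins (left out, the last holds). The fingers move at their own pace and stop on an object; the grip force is fixed at half the most. Time passes only in rows, so rows that repeat a pose let the fingers close. It gives the time, the measured TCP pose, the force and the opening at its end, in the units of the state.
- get_state(): the state, without advancing time (a new reading comes with each control period).
- capture(name): name is "scene" or "top"; returns a dict with "frame" (420x560x3 uint8, red, green, blue), "K" (3x3 intrinsics, pixels), "R" (3x3) and "t" (3): a world point X has camera coordinates R X + t. Camera axes: x right, y down, z forward; pixel columns grow to the right and rows downward; lengths in mm; the calibration is good to about 2 mm. A picture is of the moment at which its call begins. There is no depth.
- finish_job(): hands the job in, once; it reports no verdict.
Trained networks look in the newest picture that a camera, given by its name, has taken for a name from the list of things; names that differ only in an ending like _2 or _b are one class to them, and where a whole thing is asked for, a point or a joint stands for the part that bears it (a point fixed in the world has none). Each returns a list of dicts, best first, with "score" (0 to 1); they miss things now and then, are a little off and sometimes report something else, mostly with a low value. They report only what shows in the picture. A call takes as long as a camera call. They do not tell look-alikes from the thing itself.
- recognise(label, camera): "bbox" ([left, top, width, height] in pixels, round what is visible of it).
- silhouettes(label, camera): "mask" (420x560 bool, what is visible of it) and "bbox" ([left, top, width, height] in pixels, round what is visible of it).
The state is a dict: "time_s": time; "joint_pos": joint angles; "qvel": joint speeds; "joint_torque": joint torques, N m; "ee_pos": TCP position; "eef_rot": TCP orientation; "ft_force": force on the tool from outside, world axes, zero at the start; "ft_torque": the same for the moment, N m; "gripper_width": finger opening in mm.
Only numpy, scipy, OpenCV 4.12 (cv2) and the standard library are available. Lean on these libraries where they do the work, as an engineer would, in place of code of your own. Each camera call takes 0.05 s, during which the arm holds its last target.

## Task

Take the push stick out of its stand, put its pin in the pocket on top of the sanding sled and, with it, press the sled sideways onto the springy strip of the fence where it stands, then feed it along the strip until its nose meets the stop pin, touching the sled only with the stick. Keep the strip lightly but steadily pressed in all the way, never losing pressure and never pushing it to the end of its springs, and meet the stop gently. Leave the sled flat at the stop, hang the push stick back in its stand, let go, and do not disturb the jar or the two dropper bottles.

Things in the scene. Friction and masses are not known exactly. Their poses are not given: they have to be found in the camera images.
- jig: Plywood jig board, 190 (x) x 310 (y) x 12 mm, fixed to the desk; origin at the centre of its underside, z up. The sled is fed along its +y. A fence runs along its far (+x) side: an aluminium rail, 52 mm above the desk (its black knobs 68 mm), with a sprung wooden strip in front.
- strip_nominal (a point): Where the middle of the strip's front face would be if the fence were set true: x = +35 mm of the jig board, 28 mm above the desk; axes those of the board. The strip, 300 mm long and 28 mm high, faces -x. The fence was clamped by hand: its line is up to 0.05 rad off the board's y, either way, and up to 4 mm nearer or farther, new each time and not measured: feel for it.
- jig_stop (a point): Steel stop pin on the jig board, 14 mm across, 30 mm high; this point is its axis at half height, at x = +5, y = +142 mm of the board. With the sled's nose against it, sled_socket is 62 mm short of this point along the board's y.
- strip (a joint): How far (m) the strip is pushed in towards the rail: 0 free, 0.006 at the end of its springs; 5 N per mm. Aim for about 0.002 (10 N); good work stays between 0.0005 and 0.004 (2.5 to 20 N) all along the feed. Single readings are too noisy to steer by: use the force felt at the tool.
- sled_socket (a point): Centre of the mouth of the pocket in the sled's top, in the middle of the sled: square, 28 x 28 mm, 24 mm deep, open above; 36 mm above the sled's underside; axes those of the sled (y its length, +x towards the strip). Back the pin off the pocket's walls before lifting it out, or the sled comes along.
- sled: Sanding sled: grey block 60 (x) x 110 (y) x 36 mm, about 0.5 kg, loose and flat on the jig board, sandpaper on its +x side, which goes against the strip; origin at the centre of its underside. It starts near the board's -y end, 2 to 35 mm off the strip and up to 0.1 rad askew, and squares itself when pressed on by the pocket.
- stick_grip (a point): Centre of the push stick's handle. The stick, 106 mm long, 0.12 kg, hangs upright in its stand: square wooden handle 22 x 22 x 60 mm (sides along this frame's x and y), below it a black collar 40 mm across, 6 mm thick, then a round steel pin 16 mm across, 40 mm long. Below this point: collar's top 30 mm, its underside 36 mm, pin's end 76 mm. z runs up. Hard pushing across the finger pads turns it in the grip.
- stand_mouth (a point): Wooden stand of the push stick, 60 x 60 x 50 mm, fixed to the desk. This point is the centre of the mouth of the upright square hole in its top, 26 x 26 mm, 47 mm deep. The stick hangs in it by its collar, with stick_grip 36 mm above this point.
- jar: Bystander: white screw-lid sample jar, 74 mm across, 87 mm high; origin at the centre of its underside. The jar and the stand swap sides.
- white_dropper_mid (a point): Bystander: small dropper bottle with a white cap, 28 mm across, 68 mm high; this point is half-way up.
- dropper_mid (a point): Bystander: small dropper bottle with a blue cap, 28 mm across, 68 mm high; this point is half-way up.
Things that resemble listed ones, but are neither listed nor needed, are in the scene too. Of the things that look like the part that bears stick_grip, the larger one is meant. There is more than one size of the sled; the job needs the larger.

How it is judged (in metres and radians):
On the way, in this order (a step that is already met when the one before it is completed fails the run):
1. the push stick is out of its stand (z of stick_grip in the frame of stand_mouth above 0.075 m), for 0.1 s.
2. the sled is pressed on the strip near the start of the fence (y of sled_socket in the frame of jig below -0.055 m and value of joint strip above 0.0005 m and contact force between stick and sled above 1 N), for 0.2 s.
3. the sled passes the middle of the fence, pressed on the strip by the stick (y of sled_socket in the frame of jig between -0.01 and 0.05 m and value of joint strip above 0.0003 m), for 0.1 s.
4. the sled has reached the stop pin, still pressed on the strip (y of sled_socket in the frame of jig above 0.076 m and value of joint strip above 0.0003 m), for 0.2 s.
At the end, for the whole second after the job is handed in: The sled lies flat at the stop (socket between 75 and 85 mm along the jig's y, no more than about 25 mm off the strip), and the push stick hangs upright in its stand (handle centre within 14 mm of the hole's axis and less than 42 mm above its mouth, tilt under 0.12 rad), both at rest (y of sled_socket in the frame of jig between 0.075 and 0.085 m and x of sled_socket in the frame of jig above -0.022 m and angle between sled_socket's own z axis and vertical below 0.05 rad and z of sled_socket in the frame of jig below 0.053 m and horizontal distance between stick_grip and stand_mouth below 0.014 m and z of stick_grip in the frame of stand_mouth below 0.042 m and angle between stick_grip's own z axis and vertical below 0.12 rad and linear speed of each of stick, sled below 0.02 m/s); the robot touches nothing.
It fails at once if the strip was pressed in more than 4.4 mm (about 22 N) (value of joint strip above 0.0044 m).
It fails at once if between the start and the stop the strip was pressed in less than 0.25 mm (pressure lost) (y of sled_socket in the frame of jig between -0.05 and 0.068 m and value of joint strip below 0.00025 m).
It fails at once if the sled was driven into the stop or the board with more than 35 N, or was lifted or tipped (contact force between sled and jig above 35 N or angle between sled_socket's own z axis and vertical above 0.15 rad or z of sled_socket in the frame of jig above 0.06 m).
It fails at once if the hand or arm touched the sled (contact force between any of the fingers, the arm and sled above 0.5 N).
It fails at once if a bystander was disturbed (distance of any of jar, white_dropper_mid, dropper_mid from where it was at the start of the episode above 0.02 m).
It also fails if it takes over 72 s, if anything falls off the work surface, if the arm or the gripper's body presses on something with over 40 N, if the wrist force passes 120 N, or if a joint passes its speed limit or range.

## Working session

There is one attempt and no reset: what is moved stays moved. The work goes in short steps, Python scripts to look and compute and a tool call to move; the robot and the scene stay as the last step left them, time stands still between calls to the robot, and variables do not carry over. Pictures are saved under pics/ and viewed, and the job is handed in when it is done.

Besides the shell and the picture viewer there is one more tool, called by a JSON object that holds its "op" and its "data", one argument or row to a line. apply_moves: Moves the arm, as the interface text tells. Its arguments: {"type":"object","properties":{"series":{"type":"array","items":{"type":"array","items":{"type":"number"}}},"grip":{"type":"number"}},"required":["series"]}

```bash
ls; mkdir -p pics
python3 - <<'E'
from bench import *
import cv2
s=get_state(); print(s)
for c in ("scene","top"):
    d=capture(c); cv2.imwrite(f"pics/{c}0.png",d["frame"][:,:,::-1]); print(c,d["K"].tolist(),d["R"].tolist(),d["t"].tolist())
    for l in ["jig","stick_grip","stand_mouth","sled","strip","jar","white_dropper_mid","dropper_mid","jig_stop"]:
        try: print(l,[(x["bbox"],round(x["score"],2)) for x in recognise(l,c)])
        except Exception as e: print(l,e)
E
```

```text
pics
{'time_s': 0.0, 'joint_pos': array([-1.26538149e+00,  2.77129501e-01, -2.78759729e-02,  1.26799927e+00,
        3.18913033e-06,  1.46740847e+00]), 'qvel': array([ 0.00084796, -0.00041015, -0.00101973,  0.0015786 ,  0.00041921,
        0.00172772]), 'joint_torque': array([-9.35722055e-04, -4.45507336e+01,  2.95203781e+01,  1.63497491e-02,
       -6.77463845e-05, -3.67310236e-06]), 'ee_pos': array([ 248.22568445, -572.80982778,  255.1641209 ]), 'eef_rot': array([-0.69230867, -0.14430608,  0.6924639 , -0.14275223]), 'ft_force': array([-0.66390127, -0.15068173, -0.01355462]), 'ft_torque': array([ 0.02452807,  0.00672762, -0.04387135]), 'gripper_width': 85.12364925422258}
scene [[466.07628772260847, 0.0, 277.6636270687936], [0.0, 466.07628772260847, 213.4473441360099], [0.0, 0.0, 1.0]] [[0.7023451753812571, -0.7117659974738656, 0.010020950988025449], [-0.32435251218073025, -0.33252726598739496, -0.8855625699051407], [0.6336455653286943, 0.6187202778436969, -0.46441201031443835]] [-355.21839824611976, 223.54595996657957, 614.4857497828413]
jig [([211.5, 195.6, 158.7, 93.3], 0.84)]
sti
[... 715 characters left out ...]
5771411910045], [-0.9955931992273418, -0.014656850646318673, -0.09262482594530327], [0.0929682989103686, -0.024804399694869486, -0.9953600540274304]] [-21.659745996166276, 483.24927807736503, 867.9051893423639]
jig [([213.1, 135.0, 142.3, 97.3], 0.79)]
stick_grip [([384.7, 204.8, 19.4, 18.8], 0.89)]
stand_mouth [([369.0, 200.3, 37.2, 29.1], 0.68)]
sled [([318.3, 248.2, 32.8, 34.6], 0.69), ([295.0, 178.0, 51.3, 29.8], 0.63)]
strip [([219.9, 158.2, 135.7, 12.6], 0.61)]
jar [([142.9, 214.2, 37.2, 33.9], 0.93)]
white_dropper_mid [([379.5, 153.9, 12.7, 12.8], 0.75)]
dropper_mid [([156.9, 130.4, 15.9, 17.0], 0.44)]
jig_stop [([210.6, 134.3, 147.0, 96.5], 0.94), ([222.0, 155.0, 133.7, 14.4], 0.32)]
```

Run:
```python
import cv2
for c,(x,y,w,h) in (("scene",(130,140,310,220)),("top",(110,100,310,220))):
    im=cv2.imread(f"pics/{c}0.png"); cv2.imwrite(f"pics/{c}0c.png",cv2.resize(im[y:y+h,x:x+w],None,fx=2.5,fy=2.5,interpolation=cv2.INTER_CUBIC))
```

```text
(no output)
```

View pics/scene0c.png

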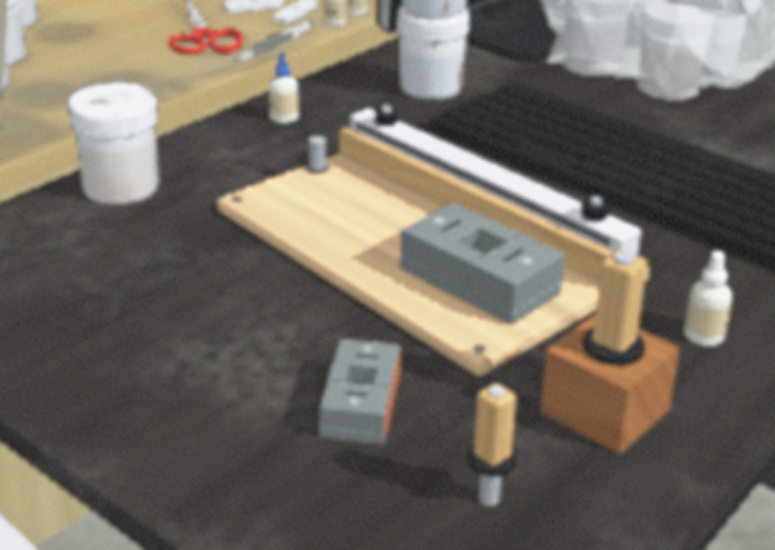

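View pics/top0c.png

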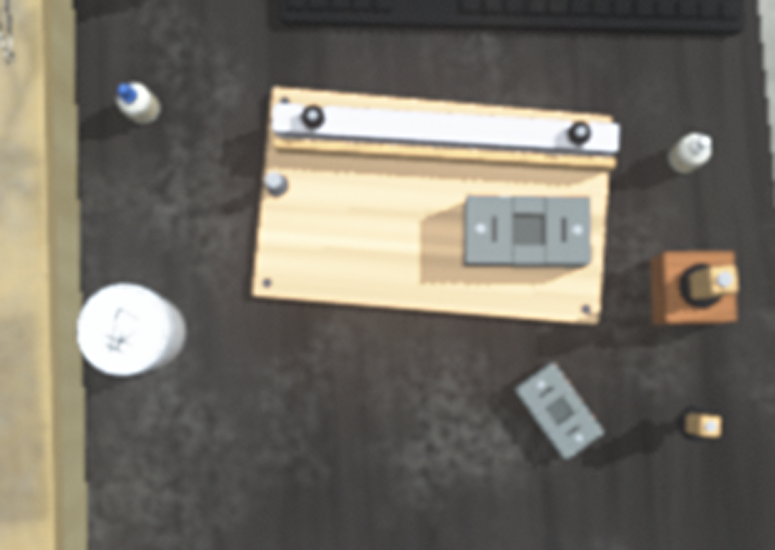

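Candidates for the stick: the large one in the stand, scene (374,262) / top (394,214), and a smaller one standing free, scene (327,318) / top (391,270). I'm taking the one in the stand. For the sled there is a large one on the board, scene (323,246) / top (321,193), and a small one on the desk, scene (274,296) / top (334,265). I'm taking the one on the board. Next I'll zoom in to get accurate corners.

Run:
```python
import cv2
def crop(c,x,y,w,h,f,n):
    im=cv2.imread(f"pics/{c}0.png"); cv2.imwrite(f"pics/{n}.png",cv2.resize(im[y:y+h,x:x+w],None,fx=f,fy=f,interpolation=cv2.INTER_CUBIC))
crop("top",205,130,160,105,5,"t1")
crop("top",360,190,60,60,8,"t2")
crop("scene",330,230,80,100,6,"s2")
crop("scene",210,180,165,115,4.8,"s1")
```

```text
(no output)
```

View pics/t1.png

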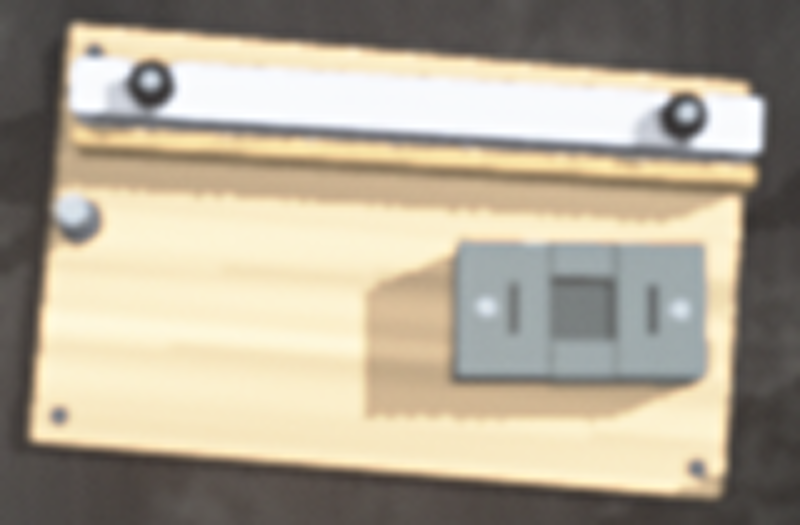

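View pics/t2.png

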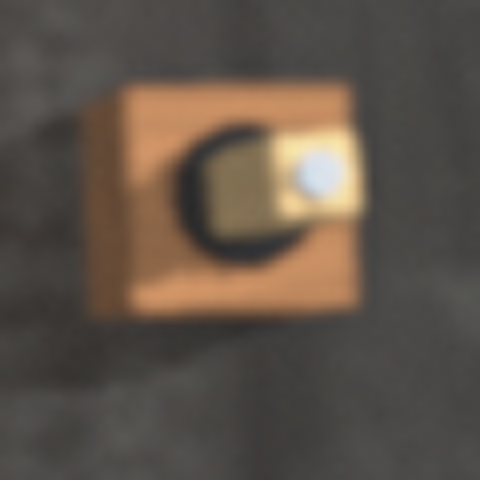

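View pics/s1.png

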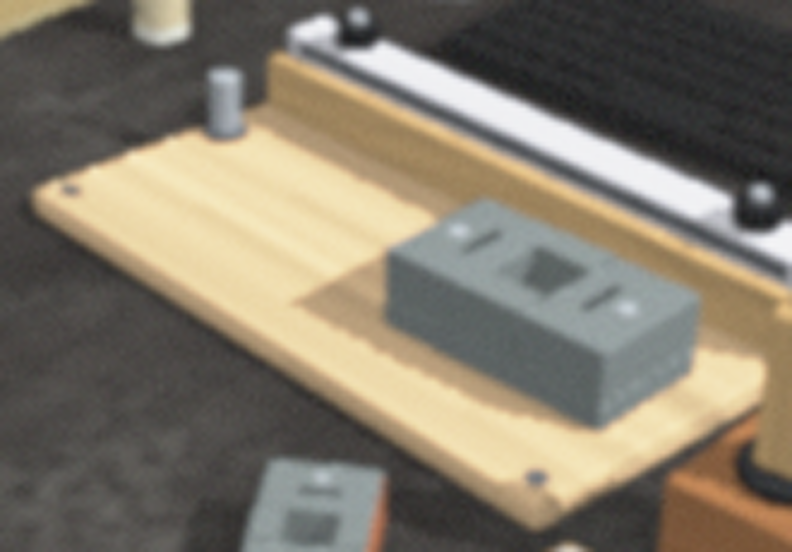

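View pics/s2.png

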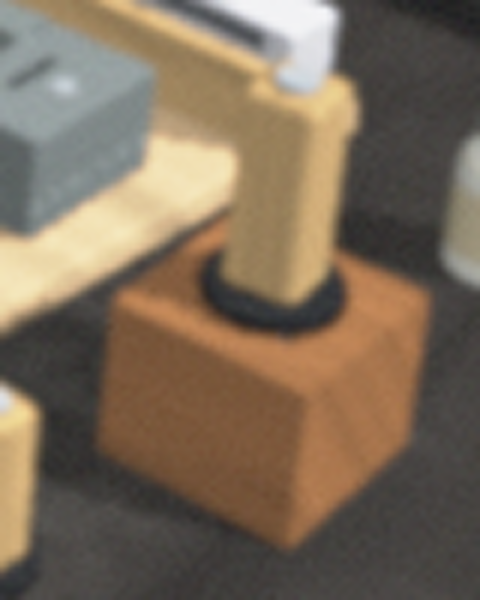

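```bash
cat > geo.py <<'E'
import numpy as np
from scipy.optimize import least_squares
CAM={"scene":([[466.07628772260847,0,277.6636270687936],[0,466.07628772260847,213.4473441360099],[0,0,1]],[[0.7023451753812571,-0.7117659974738656,0.010020950988025449],[-0.32435251218073025,-0.33252726598739496,-0.8855625699051407],[0.6336455653286943,0.6187202778436969,-0.46441201031443835]],[-355.21839824611976,223.54595996657957,614.4857497828413]),
"top":([[402.7300060945399,0,283.16573806604913],[0,402.7300060945399,210.4367399961728],[0,0,1]],[[0.012291340446776823,-0.9995848730772732,0.02605771411910045],[-0.9955931992273418,-0.014656850646318673,-0.09262482594530327],[0.0929682989103686,-0.024804399694869486,-0.9953600540274304]],[-21.659745996166276,483.24927807736503,867.9051893423639])}
CAM={k:tuple(np.array(a) for a in v) for k,v in CAM.items()}
def proj(c,X):
    K,R,t=CAM[c]; p=K@(R@np.asarray(X,float)+t); return p[:2]/p[2]
def ray(c,uv,z):
    K,R,t=CAM[c]; C=-R.T@t; d=R.T@np.linalg.inv(K)@np.array([uv[0],uv[1],1]); return C+d*(z-C[2])/d[2]
def full(u,f,o): return (np.array(u)+.5)/f-.5+np.array(o)
def fit(obs,x0,cams=("top","scene")):
    # obs: (cam,uv,(lx,ly,z))
    def r(p):
        c,s=np.cos(p[2]),np.sin(p[2]);o=[]
        for cam,uv,l in obs:
            if cam in cams: o+=list(proj(cam,[p[0]+c*l[0]-s*l[1],p[1]+s*l[0]+c*l[1],l[2]])-uv)
        return np.array(o)
    q=least_squares(r,x0,loss="soft_l1"); return q.x,np.round(r(q.x).reshape(-1,2),1).tolist()
E
python3 - <<'E'
from geo import *
T=lambda u:full(u,5,(205,130)); S=lambda u:full(u,4.8,(210,180)); T2=lambda u:full(u,8,(360,190)); S2=lambda u:full(u,6,(330,230))
for c in CAM: print(c,-CAM[c][1].T@CAM[c][2])
def show(n,o,x0=(500,-100,0)):
    for cc in (("top",),("scene",),("top","scene")):
        if any(a[0] in cc for a in o): print(n,cc,*[np.round(a,3).tolist() if i==0 else a for i,a in enumerate(fit(o,x0,cc))])
show("jig",[("top",T((70,22)),(95,155,12)),("top",T((748,82)),(95,-155,12)),("top",T((722,490)),(-95,-155,12)),("top",T((32,438)),(-95,155,12)),
 ("scene",S((35,195)),(-95,155,12)),("scene",S((538,513)),(-95,-155,12)),("scene",S((226,72)),(5,142,42)),("top",T((75,210)),(5,142,42))])
show("sled",[("top",T((456,241)),(30,55,48)),("top",T((705,244)),(30,-55,48)),("top",T((705,378)),(-30,-55,48)),("top",T((456,376)),(-30,55,48)),
("scene",S((485,200)),(30,55,48)),("scene",S((700,297)),(30,-55,48)),("scene",S((607,355)),(-30,-55,48)),("scene",S((388,252)),(-30,55,48)),("scene",S((600,425)),(-30,-55,12))])
show("pocket",[("top",T((553,278)),(14,14,48)),("top",T((614,278)),(14,-14,48)),("top",T((614,338)),(-14,-14,48)),("top",T((553,338)),(-14,14,48))])
show("stand",[("top",T2((127,85)),(30,30,50)),("top",T2((353,82)),(30,-30,50)),("top",T2((360,308)),(-30,-30,50)),("top",T2((130,312)),(-30,30,50)),
("scene",S2((115,300)),(-30,30,50)),("scene",S2((305,395)),(-30,-30,50)),("scene",S2((430,295)),(30,-30,50)),("scene",S2((292,548)),(-30,-30,0))])
show("handle",[("top",T2((275,130)),(11,11,116)),("top",T2((358,128)),(11,-11,116)),("top",T2((362,212)),(-11,-11,116)),("top",T2((280,215)),(-11,11,116))])
for u in ((75,150),(755,187)): print("stripT",ray("top",T(u),42))
for u in ((272,55),(770,287)): print("stripS",ray("scene",S(u),42))
print("wd",ray("top",(386,160),60),"dr",ray("top",(165,139),40),"jar",ray("top",(161,231),87))
print("small stick",ray("top",full((710,425),2.5,(110,100)),80))
E
```

```text
scene [ -67.37254839 -558.6920445   486.89812333]
top [400.69825303   6.96002525 909.20343989]
jig ('top',) [551.328, -15.528, -31.48] [[0.1, 0.2], [0.2, -0.7], [0.3, 0.7], [-0.1, 0.2], [-0.6, -0.5]]
jig ('scene',) [550.743, -16.739, -0.071] [[-0.2, -0.5], [0.0, -0.2], [0.2, 1.4]]
jig ('top', 'scene') [551.247, -15.74, -0.067] [[0.3, 0.1], [0.4, -0.5], [0.3, 0.9], [-0.1, 0.1], [-0.5, -0.6], [0.2, -0.6], [-0.2, 1.3], [-0.4, -0.6]]
sled ('top',) [523.465, -95.303, 0.006] [[-0.4, -0.3], [0.4, -0.3], [0.6, 0.3], [-0.5, 0.3]]
sled ('scene',) [526.392, -96.014, 0.008] [[-0.1, -0.6], [0.8, -0.4], [-0.0, 0.1], [-0.6, -0.7], [0.0, 2.6]]
sled ('top', 'scene') [524.72, -96.145, 0.012] [[-0.1, -0.7], [0.7, -1.0], [1.0, -0.4], [-0.0, -0.2], [-0.8, -0.3], [0.4, -0.1], [-0.4, 0.5], [-1.2, -0.3], [-0.4, 3.0]]
pocket ('top',) [524.169, -96.512, 0.009] [[-0.4, -0.5], [0.3, -0.4], [0.4, 0.5], [-0.3, 0.4]]
pocket ('top', 'scene') [524.169, -96.512, 0.009] [[-0.4, -0.5], [0.3, -0.4], [0.4, 0.5], [-0.3, 0.4]]
stand ('top',) [476.376, -244.771, 12.587] [[0.2, 0.2], [-0.5, 0.4], [-0.4, -0.1], [0.7, -0.4]]
s
[... 152 characters left out ...]
92] [[-0.0, -0.4], [-0.8, -0.3], [-0.5, -0.9], [0.6, -1.0], [-0.4, 0.4], [0.5, 0.8], [-0.1, 0.6], [-1.0, 1.0]]
handle ('top',) [477.148, -244.614, 0.042] [[-0.3, -0.2], [0.2, -0.2], [0.4, 0.2], [-0.3, 0.2]]
handle ('top', 'scene') [477.148, -244.614, 0.042] [[-0.3, -0.2], [0.2, -0.2], [0.4, 0.2], [-0.3, 0.2]]
stripT [590.94793979 125.32033057  42.        ]
stripT [ 579.81851027 -172.55603816   42.        ]
stripS [598.78170087 128.57695671  42.        ]
stripS [ 588.81969339 -159.49414012   42.        ]
wd [ 592.58866699 -234.8286875    60.        ] dr [635.01838924 245.79459833  40.        ] jar [432.02466867 233.44689163  87.        ]
small stick [ 359.17880186 -242.42858231   80.        ]
```

Run:
```python
import cv2
from geo import *
from scipy.spatial.transform import Rotation as R
q=[-0.69230867,-0.14430608,0.6924639,-0.14275223]
print(R.from_quat(q).as_matrix().round(3))
def crop(c,x,y,w,h,f,n):
    im=cv2.imread(f"pics/{c}0.png"); cv2.imwrite(f"pics/{n}.png",cv2.resize(im[y:y+h,x:x+w],None,fx=f,fy=f,interpolation=cv2.INTER_CUBIC))
crop("top",212,138,60,45,12,"tl"); crop("top",310,145,60,45,12,"tr"); crop("scene",255,180,60,45,12,"sl"); crop("scene",330,210,60,45,12,"sr")
a=[cv2.imread(f"pics/{n}.png") for n in("tl","tr","sl","sr")]
import numpy as np
cv2.imwrite("pics/strip4.png",cv2.resize(np.vstack([np.hstack(a[:2]),np.hstack(a[2:])]),(800,600)))
```

```text
[[-0.001  0.398 -0.918]
 [ 0.002 -0.918 -0.398]
 [-1.    -0.002 -0.   ]]
```

View pics/strip4.png

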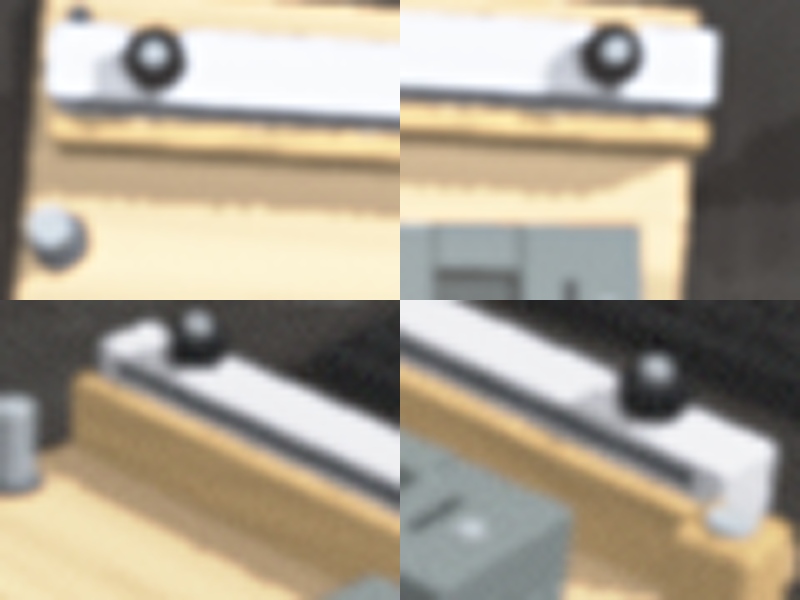

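Run:
```python
from geo import *
a=ray("top",(221-.4,159.15-.4),42);b=ray("top",(355.75-.4,165.5-.4),42)
c=ray("scene",(266.2-.4,193.6-.4),42);d=ray("scene",(330+(600-400)/6.667-.4,210+(480-300)/6.667-.4),42)
J=np.array([551.2,-15.7]);yaw=-.066
Rj=np.array([[np.cos(yaw),-np.sin(yaw)],[np.sin(yaw),np.cos(yaw)]])
for n,p in zip("abcd",(a,b,c,d)): print(n,p.round(1),"jig",(Rj.T@(p[:2]-J)).round(1))
for n,p in (("sock",(524.2,-96.3)),):print(n,(Rj.T@(np.array(p)-J)).round(1))
print("goal sock at stop",J+Rj@np.array([5,80]))
```

```text
a [592.9 123.2  42. ] jig [ 32.4 141.3]
b [ 584. -172.   42.] jig [  43.1 -153.8]
c [590.1 121.2  42. ] jig [ 29.8 139.1]
d [ 583.3 -139.8   42. ] jig [  40.2 -121.7]
sock [-21.6 -82.2]
goal sock at stop [561.46528151  63.79606277]
```

```bash
cat > plan.py <<'E'
import sys,json,os,math
F="cmd.json"
def load(): return json.load(open(F)) if os.path.exists(F) else [248.431,-573.502,256.313,math.atan2(-0.918,0.398)]
def to_tool(c,d): # world delta mm
    cy,sy=math.cos(c[3]),math.sin(c[3])
    return [-d[2]/10,(cy*d[0]+sy*d[1])/10,(sy*d[0]-cy*d[1])/10]
def from_tool(c,t):
    cy,sy=math.cos(c[3]),math.sin(c[3])
    return [c[0]+10*(cy*t[1]+sy*t[2]),c[1]+10*(sy*t[1]-cy*t[2]),c[2]-10*t[0],c[3]-t[3]]
if __name__=="__main__":
    c=load()
    if sys.argv[1]=="log":
        c=from_tool(c,[float(v) for v in sys.argv[2:6]]); json.dump(c,open(F,"w")); print("cmd",[round(v,3) for v in c])
        sys.argv=sys.argv[:1]+sys.argv[6:]
    if len(sys.argv)>4:
        x,y,z,yaw=map(float,sys.argv[1:5]); t=to_tool(c,[x-c[0],y-c[1],z-c[2]]); print("shift",[round(v,3) for v in t],"spin",round(c[3]-yaw,3))
E
python3 plan.py 477 -244.6 200 0.03
```

```text
shift [5.631, -21.084, -34.054] spin -1.192
```

{"op": "apply_moves", "data": {
  "series": [
    [0.6,-2.6,-4.25,-0.149],
    [1.3,-5.3,-8.5,-0.298],
    [2.0,-7.9,-12.75,-0.447],
    [2.7,-10.5,-17.0,-0.596],
    [3.4,-13.2,-21.3,-0.745],
    [4.1,-15.8,-25.5,-0.894],
    [4.9,-18.4,-29.8,-1.043],
    [5.6,-21.1,-34.05,-1.192]
  ]
}}

```text
time_s: 2.0
ee_pos: [477.9, -243.2, 200.3]
eef_rot: [0.491, 0.508, -0.491, 0.509]
ft_force: [0.3, -0.7, 0.3]
gripper_width: 85.2
```

```bash
python3 plan.py log 5.6 -21.1 -34.05 -1.192 477.5 -244.6 140 0.03
```

```text
cmd [476.903, -244.471, 200.313, 0.03]
shift [6.031, 0.059, 0.015] spin 0.0
```

{"op": "apply_moves", "data": {
  "series": [
    [3.0,0.05,0,0],
    [6.0,0.05,0,0],
    [6.0,0.05,0,0]
  ]
}}

```text
time_s: 2.38
ee_pos: [475.6, -243.0, 138.0]
eef_rot: [0.492, 0.51, -0.493, 0.506]
ft_force: [-0.9, 0.4, -0.5]
gripper_width: 85.3
```

```bash
python3 plan.py log 6.0 0.05 0 0 477.5 -244.6 86 0.03
python3 - <<'E'
from bench import *
import cv2
d=capture("scene");cv2.imwrite("pics/g1.png",cv2.resize(d["frame"][170:350,300:480,::-1],None,fx=3.3,fy=3.3,interpolation=cv2.INTER_CUBIC))
s=get_state();print(s["ee_pos"],s["ft_force"],s["time_s"])
E
```

```text
cmd [477.403, -244.455, 140.313, 0.03]
shift [5.431, 0.009, 0.015] spin 0.0
[ 476.77846318 -243.95754189  139.69459101] [ 0.12463585 -0.58633291  0.84772398] 2.425
```

View pics/g1.png

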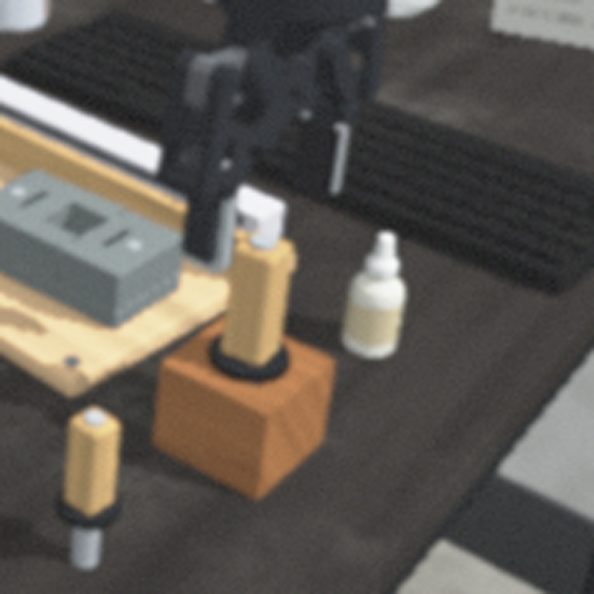

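The picture shows the two fingers on either side of the handle along world x, with the handle's top at about crop (262,250). Next I lower, grip and check.

{"op": "apply_moves", "data": {
  "series": [
    [2.7,0,0,0],
    [5.4,0,0,0],
    [5.4,0,0,0]
  ]
}}

```text
time_s: 2.8
ee_pos: [476.7, -244.4, 86.0]
eef_rot: [0.492, 0.508, -0.493, 0.507]
ft_force: [-0.5, -0.5, 0.0]
gripper_width: 85.8
```

{"op": "apply_moves", "data": {
  "series": [
    [0,0,0,0],
    [0,0,0,0],
    [0,0,0,0],
    [0,0,0,0],
    [0,0,0,0],
    [0,0,0,0]
  ],
  "grip": 1
}}

```text
time_s: 3.55
ee_pos: [478.1, -245.0, 87.3]
eef_rot: [0.493, 0.507, -0.492, 0.508]
ft_force: [-0.6, 1.1, 5.8]
gripper_width: 21.2
```

```bash
python3 plan.py log 5.4 0 0 0
python3 - <<'E'
from bench import *
import cv2
d=capture("scene");cv2.imwrite("pics/g2.png",cv2.resize(d["frame"][170:350,300:480,::-1],None,fx=3.3,fy=3.3,interpolation=cv2.INTER_CUBIC))
s=get_state();print(s["ee_pos"],s["ft_force"],s["time_s"],s["gripper_width"])
E
```

```text
cmd [477.403, -244.455, 86.313, 0.03]
[ 478.14763873 -244.96632477   87.23625902] [-0.61905597  0.03105477  5.47294381] 3.6 21.44394233407781
```

View pics/g2.png

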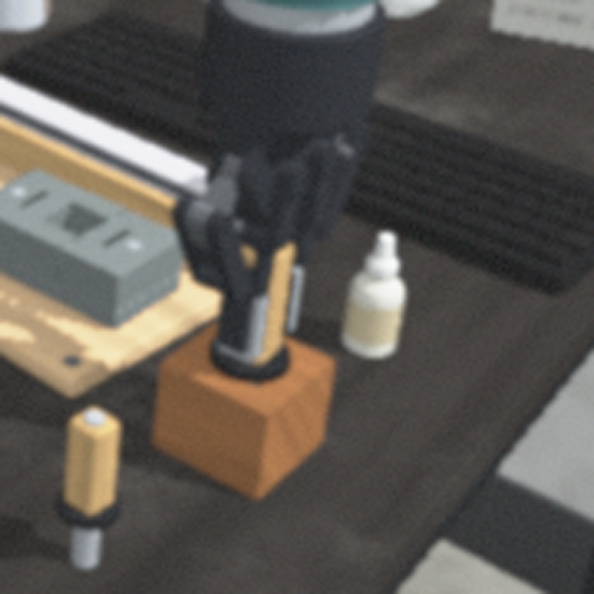

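Gripped: width 21.4 mm and fingers flat on the handle just above the collar. Now I lift and carry it over the pocket.

{"op": "apply_moves", "data": {
  "series": [
    [-1.5,0,0,0],
    [-3.0,0,0,0],
    [-5.0,0,0,0],
    [-7.0,0,0,0],
    [-7.0,0,0,0],
    [-7.0,0,0,0]
  ]
}}

```text
time_s: 4.35
ee_pos: [477.2, -244.3, 156.1]
eef_rot: [0.492, 0.508, -0.492, 0.507]
ft_force: [-0.4, 0.5, -1.3]
gripper_width: 21.7
```

```bash
python3 plan.py log -7 0 0 0 524.5 -96.3 150 -0.03
```

```text
cmd [477.403, -244.455, 156.313, 0.03]
shift [0.631, 5.156, -14.666] spin 0.06
```

{"op": "apply_moves", "data": {
  "series": [
    [0,1.0,-2.9,0.01],
    [0,2.1,-5.9,0.02],
    [0,3.1,-8.8,0.03],
    [0.3,4.1,-11.7,0.05],
    [0.6,5.15,-14.65,0.06],
    [0.6,5.15,-14.65,0.06],
    [0.6,5.15,-14.65,0.06]
  ]
}}

```text
time_s: 5.22
ee_pos: [523.9, -96.5, 149.5]
eef_rot: [-0.507, -0.493, 0.508, -0.492]
ft_force: [-0.6, 0.3, -0.3]
gripper_width: 21.3
```

```bash
python3 plan.py log 0.6 5.15 -14.65 0.06
python3 - <<'E'
from bench import *
import cv2
d=capture("scene");cv2.imwrite("pics/h1.png",cv2.resize(d["frame"][150:300,230:400,::-1],None,fx=4.5,fy=4,interpolation=cv2.INTER_CUBIC))
d=capture("top");cv2.imwrite("pics/h2.png",cv2.resize(d["frame"][130:250,230:400,::-1],None,fx=4.5,fy=4.5,interpolation=cv2.INTER_CUBIC))
s=get_state();print(s["ee_pos"],s["ft_force"],s["time_s"],s["gripper_width"])
E
```

```text
cmd [524.442, -96.463, 150.313, -0.03]
[524.175538   -97.16042887 149.94060608] [-0.10295588 -0.35449583 -1.2486527 ] 5.325 21.137801900346258
```

View pics/h1.png

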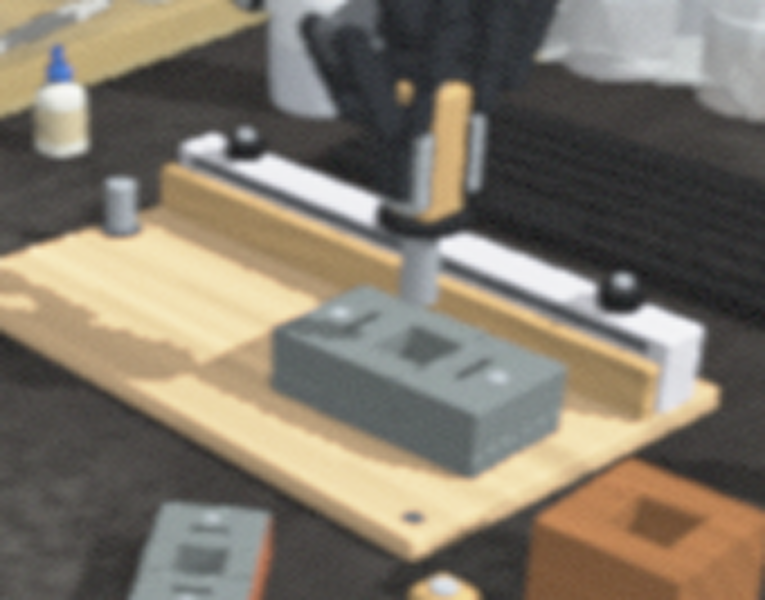

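View pics/h2.png

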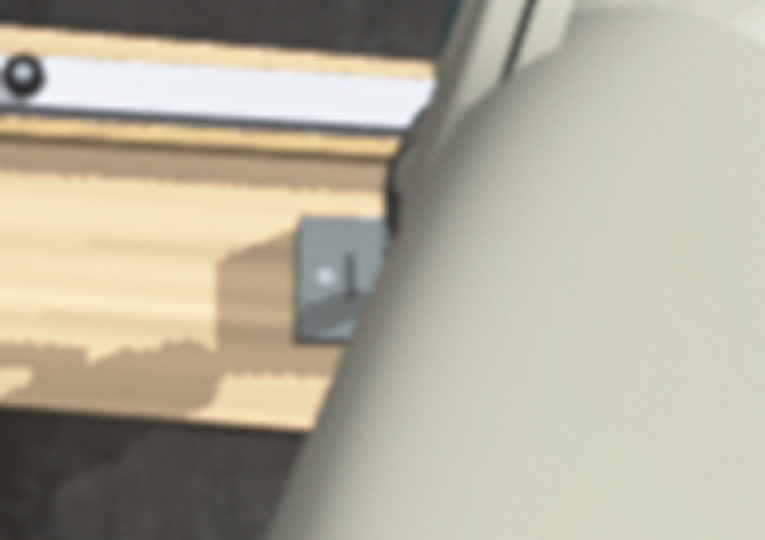

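Run:
```python
from geo import *
f=lambda u:((u[0]+.5)/4.5-.5+230,(u[1]+.5)/4-.5+150)
g=lambda p:((p[0]-230+.5)*4.5-.5,(p[1]-150+.5)*4-.5)
for z in (71,73,75,77): print(z,np.round(g(proj("scene",(524.3,-97,z))),1))
for z in (113,): print("collar underside",np.round(g(proj("scene",(524.3,-97,z))),1))
for p in ((524.2,-96.4),(525,-96),(526.4,-96)): print("pocket",np.round(g(proj("scene",(*p,48))),1))
import itertools
for c in itertools.product((14,-14),(14,-14)): print(np.round(g(proj("scene",(524.3+c[0],-96.3+c[1],48))),1),end='')
```

```text
71 [419.6 305.2]
73 [419.9 301.4]
75 [420.1 297.6]
77 [420.4 293.8]
collar underside [425.4 223.3]
pocket [415.2 348.1]
pocket [415.7 347.2]
pocket [417.9 346.1]
[410.9 326.7][463.2 348.2][367.2 347.8][419.7 370.1]
```

The pin hangs upright over the pocket. Its end is at crop (418,302), against a predicted (420,300), and the pocket is centred at about (417,347). Lowering 44 mm.

{"op": "apply_moves", "data": {
  "series": [
    [1.0,0,0,0],
    [2.0,0,0,0],
    [2.6,0,0,0],
    [3.0,0,0,0]
  ]
}}

```text
time_s: 5.82
ee_pos: [524.2, -96.5, 119.5]
eef_rot: [-0.507, -0.493, 0.508, -0.492]
ft_force: [-0.4, -0.1, -1.6]
gripper_width: 21.2
```

{"op": "apply_moves", "data": {
  "series": [
    [0.5,0,0,0],
    [1.0,0,0,0],
    [1.4,0,0,0],
    [1.4,0,0,0]
  ]
}}

```text
time_s: 6.32
ee_pos: [524.3, -96.4, 106.0]
eef_rot: [-0.507, -0.493, 0.508, -0.492]
ft_force: [0.3, 0.2, -0.9]
gripper_width: 21.2
```

```bash
python3 plan.py log 4.4 0 0 0
python3 - <<'E'
from bench import *
import cv2
d=capture("scene");cv2.imwrite("pics/i1.png",cv2.resize(d["frame"][150:300,230:400,::-1],None,fx=4.5,fy=4,interpolation=cv2.INTER_CUBIC))
s=get_state();print(s["ee_pos"],s["ft_force"],s["time_s"],s["gripper_width"])
E
```

```text
cmd [524.442, -96.463, 106.313, -0.03]
[524.50064929 -96.50391532 106.20582054] [ 0.61257034 -0.12650861 -1.76324015] 6.375 21.400629131605758
```

View pics/i1.png

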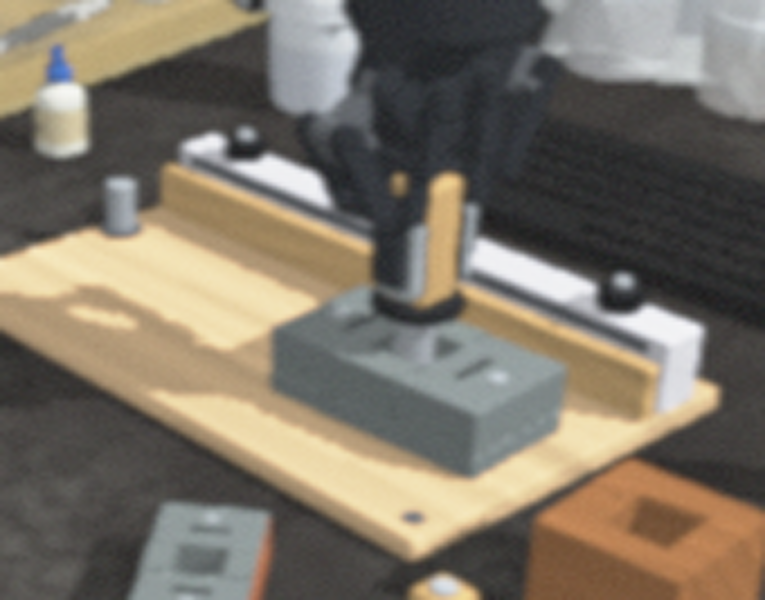

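The pin is in the pocket, with the collar clear of the sled top. Now I slide the sled towards the strip until just before the expected contact.

{"op": "apply_moves", "data": {
  "series": [
    [0,0.4,0,0],
    [0,0.8,0,0],
    [0,1.2,0,0],
    [0,1.6,0,0],
    [0,1.9,0,0],
    [0,2.2,0,0],
    [0,2.5,0,0],
    [0,2.8,0,0]
  ]
}}

```text
time_s: 7.38
ee_pos: [552.8, -97.4, 106.2]
eef_rot: [0.507, 0.492, -0.507, 0.492]
ft_force: [-1.9, 0.1, -1.4]
gripper_width: 21.3
```

{"op": "apply_moves", "data": {
  "series": [
    [0,0,0,0],
    [0,0.1,0,0]
  ]
}}

```text
time_s: 7.62
ee_pos: [553.4, -97.4, 106.4]
eef_rot: [-0.507, -0.493, 0.508, -0.492]
ft_force: [-1.8, -0.0, 0.1]
gripper_width: 21.5
```

{"op": "apply_moves", "data": {
  "series": [
    [0,0.1,0,0],
    [0,0.2,0,0]
  ]
}}

```text
time_s: 7.88
ee_pos: [555.4, -97.5, 106.4]
eef_rot: [-0.507, -0.493, 0.508, -0.492]
ft_force: [-2.7, -0.0, 0.3]
gripper_width: 21.2
```

{"op": "apply_moves", "data": {
  "series": [
    [0,0.1,0,0],
    [0,0.2,0,0]
  ]
}}

```text
time_s: 8.12
ee_pos: [557.5, -97.5, 106.3]
eef_rot: [-0.507, -0.492, 0.507, -0.492]
ft_force: [-3.2, 0.3, -0.8]
gripper_width: 21.4
```

{"op": "apply_moves", "data": {
  "series": [
    [0,0.1,0,0],
    [0,0.15,0,0]
  ]
}}

```text
time_s: 8.38
ee_pos: [559.1, -97.6, 106.3]
eef_rot: [0.507, 0.492, -0.507, 0.492]
ft_force: [-3.5, 0.1, 0.2]
gripper_width: 21.3
```

{"op": "apply_moves", "data": {
  "series": [
    [0,0.1,0,0]
  ]
}}

```text
time_s: 8.5
ee_pos: [559.9, -97.6, 106.3]
eef_rot: [-0.507, -0.493, 0.508, -0.492]
ft_force: [-3.1, 0.6, 0.6]
gripper_width: 21.1
```

{"op": "apply_moves", "data": {
  "series": [
    [0,0.1,0,0]
  ]
}}

```text
time_s: 8.62
ee_pos: [560.7, -97.6, 106.2]
eef_rot: [-0.507, -0.493, 0.508, -0.492]
ft_force: [-2.9, -0.4, 0.9]
gripper_width: 21.5
```

{"op": "apply_moves", "data": {
  "series": [
    [0,0.1,0,0]
  ]
}}

```text
time_s: 8.75
ee_pos: [561.9, -97.5, 106.2]
eef_rot: [-0.507, -0.493, 0.507, -0.492]
ft_force: [-2.8, -0.2, -0.5]
gripper_width: 21.4
```

{"op": "apply_moves", "data": {
  "series": [
    [0,0.1,0,0]
  ]
}}

```text
time_s: 8.88
ee_pos: [562.4, -97.5, 106.1]
eef_rot: [-0.507, -0.493, 0.508, -0.492]
ft_force: [-4.8, 0.2, 1.2]
gripper_width: 21.4
```

{"op": "apply_moves", "data": {
  "series": [
    [0,0.05,0,0]
  ]
}}

```text
time_s: 9.0
ee_pos: [562.5, -97.5, 106.0]
eef_rot: [-0.507, -0.493, 0.508, -0.492]
ft_force: [-4.9, 0.2, 2.1]
gripper_width: 21.6
```

{"op": "apply_moves", "data": {
  "series": [
    [0,0.05,0,0]
  ]
}}

```text
time_s: 9.12
ee_pos: [562.7, -97.5, 105.9]
eef_rot: [-0.507, -0.493, 0.508, -0.492]
ft_force: [-6.3, 0.7, 1.6]
gripper_width: 21.1
```

{"op": "apply_moves", "data": {
  "series": [
    [0,0.05,0,0]
  ]
}}

```text
time_s: 9.25
ee_pos: [562.9, -97.5, 105.9]
eef_rot: [-0.507, -0.493, 0.508, -0.491]
ft_force: [-6.2, 0.3, 2.2]
gripper_width: 21.3
```

{"op": "apply_moves", "data": {
  "series": [
    [0,0.05,0,0],
    [0,0.05,0,0]
  ]
}}

```text
time_s: 9.5
ee_pos: [563.1, -97.5, 105.7]
eef_rot: [-0.506, -0.494, 0.509, -0.491]
ft_force: [-6.5, 0.4, 2.8]
gripper_width: 21.5
```

{"op": "apply_moves", "data": {
  "series": [
    [0,0.1,0,0],
    [0,0.1,0,0]
  ]
}}

```text
time_s: 9.75
ee_pos: [563.4, -97.5, 105.6]
eef_rot: [-0.506, -0.494, 0.509, -0.491]
ft_force: [-8.2, 0.9, 3.3]
gripper_width: 21.7
```

{"op": "apply_moves", "data": {
  "series": [
    [0,0.1,0,0],
    [0,0.1,0,0]
  ]
}}

```text
time_s: 10.0
ee_pos: [563.8, -97.5, 105.4]
eef_rot: [-0.506, -0.494, 0.509, -0.491]
ft_force: [-8.8, 0.0, 4.4]
gripper_width: 21.6
```

{"op": "apply_moves", "data": {
  "series": [
    [0,0.05,-0.1,0],
    [0,0.05,-0.2,0]
  ]
}}

```text
time_s: 10.25
ee_pos: [564.0, -96.5, 105.2]
eef_rot: [-0.505, -0.494, 0.51, -0.491]
ft_force: [-9.2, -3.0, 1.2]
gripper_width: 21.6
```

{"op": "apply_moves", "data": {
  "series": [
    [0,0,-0.1,0],
    [0,0,-0.2,0]
  ]
}}

```text
time_s: 10.5
ee_pos: [564.1, -95.0, 105.0]
eef_rot: [-0.505, -0.493, 0.511, -0.491]
ft_force: [-8.5, -3.7, -0.6]
gripper_width: 21.5
```

{"op": "apply_moves", "data": {
  "series": [
    [0,0.02,-0.15,0],
    [0,0.05,-0.3,0],
    [0,0.05,-0.45,0],
    [0,0.05,-0.6,0]
  ]
}}

```text
time_s: 11.0
ee_pos: [564.6, -89.5, 104.6]
eef_rot: [-0.504, -0.493, 0.511, -0.491]
ft_force: [-7.8, -5.6, -1.2]
gripper_width: 21.3
```

{"op": "apply_moves", "data": {
  "series": [
    [0,0.0,-0.2,0],
    [0,0.0,-0.4,0]
  ]
}}

```text
time_s: 11.25
ee_pos: [564.8, -85.7, 104.6]
eef_rot: [-0.504, -0.493, 0.511, -0.491]
ft_force: [-8.1, -5.5, -1.9]
gripper_width: 21.6
```

{"op": "apply_moves", "data": {
  "series": [
    [0,0.05,-0.2,0],
    [0,0.1,-0.4,0],
    [0,0.1,-0.6,0],
    [0,0.1,-0.8,0]
  ]
}}

```text
time_s: 11.75
ee_pos: [565.6, -78.3, 104.7]
eef_rot: [-0.504, -0.493, 0.512, -0.491]
ft_force: [-9.1, -6.7, -0.5]
gripper_width: 21.3
```

{"op": "apply_moves", "data": {
  "series": [
    [0,0,-0.2,0],
    [0,0,-0.4,0],
    [0,0,-0.6,0],
    [0,0,-0.8,0]
  ]
}}

```text
time_s: 12.25
ee_pos: [565.8, -70.2, 104.7]
eef_rot: [-0.504, -0.493, 0.512, -0.491]
ft_force: [-10.0, -6.2, -0.2]
gripper_width: 21.4
```

{"op": "apply_moves", "data": {
  "series": [
    [0,0,-0.2,0],
    [0,0,-0.4,0],
    [0,0,-0.6,0],
    [0,0,-0.8,0]
  ]
}}

```text
time_s: 12.75
ee_pos: [566.1, -62.2, 104.7]
eef_rot: [-0.504, -0.493, 0.512, -0.491]
ft_force: [-8.7, -6.8, -0.6]
gripper_width: 21.1
```

{"op": "apply_moves", "data": {
  "series": [
    [0,0,-0.2,0],
    [0,0,-0.4,0],
    [0,0,-0.6,0],
    [0,0,-0.8,0]
  ]
}}

```text
time_s: 13.25
ee_pos: [566.4, -54.2, 104.7]
eef_rot: [-0.504, -0.493, 0.512, -0.491]
ft_force: [-8.7, -6.2, -0.3]
gripper_width: 21.1
```

{"op": "apply_moves", "data": {
  "series": [
    [0,0,-0.2,0],
    [0,0,-0.4,0],
    [0,0,-0.6,0],
    [0,0,-0.8,0]
  ]
}}

```text
time_s: 13.75
ee_pos: [566.7, -46.1, 104.6]
eef_rot: [-0.504, -0.493, 0.512, -0.491]
ft_force: [-7.8, -6.3, -1.4]
gripper_width: 21.5
```

{"op": "apply_moves", "data": {
  "series": [
    [0,0.03,-0.2,0],
    [0,0.06,-0.4,0],
    [0,0.08,-0.6,0],
    [0,0.1,-0.8,0]
  ]
}}

```text
time_s: 14.25
ee_pos: [567.4, -38.6, 104.7]
eef_rot: [-0.503, -0.493, 0.512, -0.491]
ft_force: [-11.0, -8.1, 0.7]
gripper_width: 21.2
```

{"op": "apply_moves", "data": {
  "series": [
    [0,0.01,-0.2,0],
    [0,0.01,-0.4,0],
    [0,0.02,-0.6,0],
    [0,0.02,-0.8,0]
  ]
}}

```text
time_s: 14.75
ee_pos: [567.7, -30.7, 104.7]
eef_rot: [-0.503, -0.493, 0.512, -0.491]
ft_force: [-9.9, -7.3, 1.5]
gripper_width: 21.0
```

{"op": "apply_moves", "data": {
  "series": [
    [0,0.01,-0.2,0],
    [0,0.01,-0.4,0],
    [0,0.02,-0.6,0],
    [0,0.02,-0.8,0]
  ]
}}

```text
time_s: 15.25
ee_pos: [568.1, -22.8, 104.7]
eef_rot: [-0.503, -0.493, 0.513, -0.491]
ft_force: [-11.2, -8.5, 1.5]
gripper_width: 21.5
```

{"op": "apply_moves", "data": {
  "series": [
    [0,0,-0.2,0],
    [0,0,-0.4,0],
    [0,0,-0.6,0],
    [0,0,-0.8,0]
  ]
}}

```text
time_s: 15.75
ee_pos: [568.3, -14.8, 104.6]
eef_rot: [-0.503, -0.493, 0.512, -0.491]
ft_force: [-11.0, -8.2, 1.7]
gripper_width: 21.3
```

{"op": "apply_moves", "data": {
  "series": [
    [0,0,-0.2,0],
    [0,0,-0.4,0],
    [0,0,-0.6,0],
    [0,0,-0.8,0]
  ]
}}

```text
time_s: 16.25
ee_pos: [568.7, -6.7, 104.6]
eef_rot: [-0.503, -0.493, 0.512, -0.491]
ft_force: [-10.1, -8.3, 1.4]
gripper_width: 21.3
```

{"op": "apply_moves", "data": {
  "series": [
    [0,0,-0.2,0],
    [0,0,-0.4,0],
    [0,0,-0.6,0],
    [0,0,-0.8,0]
  ]
}}

```text
time_s: 16.75
ee_pos: [568.9, 1.3, 104.6]
eef_rot: [-0.503, -0.493, 0.512, -0.491]
ft_force: [-10.2, -7.9, 1.4]
gripper_width: 21.2
```

{"op": "apply_moves", "data": {
  "series": [
    [0,0.01,-0.2,0],
    [0,0.01,-0.4,0],
    [0,0.02,-0.6,0],
    [0,0.02,-0.8,0]
  ]
}}

```text
time_s: 17.25
ee_pos: [569.3, 9.2, 104.7]
eef_rot: [-0.503, -0.492, 0.512, -0.492]
ft_force: [-10.6, -7.8, 0.4]
gripper_width: 21.3
```

{"op": "apply_moves", "data": {
  "series": [
    [0,0.01,-0.2,0],
    [0,0.01,-0.4,0],
    [0,0.02,-0.6,0],
    [0,0.02,-0.8,0]
  ]
}}

```text
time_s: 17.75
ee_pos: [569.7, 17.1, 104.6]
eef_rot: [-0.503, -0.493, 0.512, -0.491]
ft_force: [-10.3, -9.6, 1.8]
gripper_width: 21.4
```

{"op": "apply_moves", "data": {
  "series": [
    [0,0.01,-0.2,0],
    [0,0.01,-0.4,0],
    [0,0.02,-0.6,0],
    [0,0.02,-0.8,0]
  ]
}}

```text
time_s: 18.25
ee_pos: [570.1, 25.0, 104.7]
eef_rot: [-0.503, -0.492, 0.513, -0.492]
ft_force: [-10.3, -7.8, 2.6]
gripper_width: 21.4
```

{"op": "apply_moves", "data": {
  "series": [
    [0,0.01,-0.2,0],
    [0,0.01,-0.4,0],
    [0,0.02,-0.6,0],
    [0,0.02,-0.8,0]
  ]
}}

```text
time_s: 18.75
ee_pos: [570.5, 32.9, 104.7]
eef_rot: [-0.503, -0.492, 0.513, -0.492]
ft_force: [-10.6, -8.3, 2.5]
gripper_width: 21.3
```

{"op": "apply_moves", "data": {
  "series": [
    [0,0.01,-0.2,0],
    [0,0.01,-0.4,0],
    [0,0.01,-0.6,0],
    [0,0.02,-0.8,0]
  ]
}}

```text
time_s: 19.25
ee_pos: [570.8, 40.8, 104.7]
eef_rot: [-0.503, -0.492, 0.513, -0.492]
ft_force: [-10.8, -8.0, 3.2]
gripper_width: 21.1
```

{"op": "apply_moves", "data": {
  "series": [
    [0,0.01,-0.2,0],
    [0,0.01,-0.4,0],
    [0,0.01,-0.6,0],
    [0,0.02,-0.8,0]
  ]
}}

```text
time_s: 19.75
ee_pos: [571.2, 48.8, 104.6]
eef_rot: [-0.503, -0.492, 0.513, -0.492]
ft_force: [-10.8, -9.8, 3.1]
gripper_width: 21.4
```

{"op": "apply_moves", "data": {
  "series": [
    [0,0.01,-0.2,0],
    [0,0.01,-0.4,0],
    [0,0.01,-0.6,0],
    [0,0.02,-0.8,0]
  ]
}}

```text
time_s: 20.25
ee_pos: [571.5, 56.7, 104.6]
eef_rot: [-0.503, -0.492, 0.513, -0.492]
ft_force: [-11.3, -8.8, 4.0]
gripper_width: 21.4
```

Run:
```python
from bench import *
import cv2
d=capture("scene");cv2.imwrite("pics/j1.png",cv2.resize(d["frame"][130:280,190:360,::-1],None,fx=4.5,fy=4,interpolation=cv2.INTER_CUBIC))
s=get_state();print(s["ee_pos"],s["ft_force"],s["time_s"],s["gripper_width"])
```

```text
[571.52028373  56.94723345 104.60419689] [-10.70853976  -8.90390813   2.94069852] 20.3 21.20865090391584
```

View pics/j1.png

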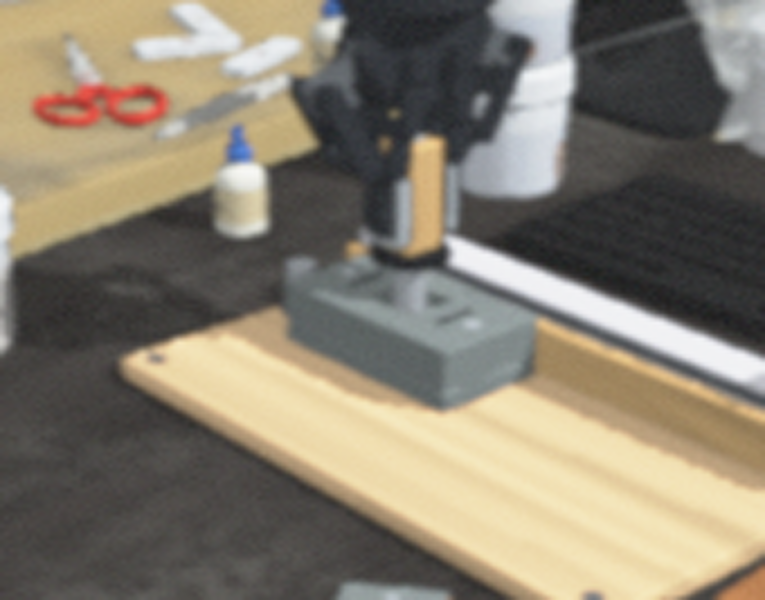

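The sled lies flat along the strip with its nose a short way from the stop pin, at crop (297,280). Slowing down.

{"op": "apply_moves", "data": {
  "series": [
    [0,0,-0.1,0],
    [0,0,-0.2,0],
    [0,0.01,-0.3,0],
    [0,0.01,-0.4,0]
  ]
}}

```text
time_s: 20.8
ee_pos: [571.8, 60.6, 104.7]
eef_rot: [-0.503, -0.492, 0.513, -0.492]
ft_force: [-11.3, -8.9, 3.3]
gripper_width: 21.6
```

{"op": "apply_moves", "data": {
  "series": [
    [0,0,-0.1,0],
    [0,0,-0.2,0],
    [0,0.01,-0.3,0]
  ]
}}

```text
time_s: 21.18
ee_pos: [571.9, 63.6, 104.6]
eef_rot: [-0.503, -0.492, 0.513, -0.492]
ft_force: [-11.6, -9.1, 3.6]
gripper_width: 21.4
```

{"op": "apply_moves", "data": {
  "series": [
    [0,0,-0.08,0],
    [0,0,-0.15,0]
  ]
}}

```text
time_s: 21.42
ee_pos: [572.0, 65.1, 104.6]
eef_rot: [-0.503, -0.492, 0.513, -0.492]
ft_force: [-11.3, -9.0, 4.4]
gripper_width: 21.8
```

{"op": "apply_moves", "data": {
  "series": [
    [0,0,-0.08,0],
    [0,0,-0.15,0]
  ]
}}

```text
time_s: 21.68
ee_pos: [572.0, 66.6, 104.6]
eef_rot: [-0.503, -0.492, 0.513, -0.492]
ft_force: [-11.1, -8.9, 3.5]
gripper_width: 21.4
```

{"op": "apply_moves", "data": {
  "series": [
    [0,0,-0.07,0],
    [0,0,-0.15,0]
  ]
}}

```text
time_s: 21.92
ee_pos: [572.0, 68.1, 104.7]
eef_rot: [-0.503, -0.492, 0.513, -0.492]
ft_force: [-10.9, -9.1, 3.1]
gripper_width: 21.1
```

{"op": "apply_moves", "data": {
  "series": [
    [0,0,-0.07,0],
    [0,0,-0.15,0]
  ]
}}

```text
time_s: 22.18
ee_pos: [572.1, 69.6, 104.6]
eef_rot: [-0.503, -0.492, 0.513, -0.492]
ft_force: [-11.3, -8.7, 4.1]
gripper_width: 21.7
```

{"op": "apply_moves", "data": {
  "series": [
    [0,0,-0.07,0],
    [0,0,-0.15,0]
  ]
}}

```text
time_s: 22.42
ee_pos: [572.2, 71.1, 104.6]
eef_rot: [-0.503, -0.492, 0.513, -0.492]
ft_force: [-11.0, -8.6, 3.9]
gripper_width: 21.1
```

{"op": "apply_moves", "data": {
  "series": [
    [0,0,-0.07,0],
    [0,0,-0.15,0]
  ]
}}

```text
time_s: 22.68
ee_pos: [572.2, 71.7, 104.6]
eef_rot: [-0.502, -0.492, 0.514, -0.492]
ft_force: [-11.2, -11.7, 2.4]
gripper_width: 21.5
```

{"op": "apply_moves", "data": {
  "series": [
    [0,0,-0.05,0],
    [0,0,-0.1,0],
    [0,0,-0.1,0]
  ]
}}

```text
time_s: 23.05
ee_pos: [572.2, 72.2, 104.6]
eef_rot: [-0.502, -0.491, 0.514, -0.492]
ft_force: [-10.4, -12.9, 3.1]
gripper_width: 21.5
```

Run:
```python
from bench import *
import cv2
d=capture("scene");cv2.imwrite("pics/k1.png",cv2.resize(d["frame"][130:280,190:360,::-1],None,fx=4.5,fy=4,interpolation=cv2.INTER_CUBIC))
s=get_state();print(s["ee_pos"],s["ft_force"],s["time_s"],s["gripper_width"])
from geo import *
g=lambda p:np.round(((p[0]-190+.5)*4.5-.5,(p[1]-130+.5)*4-.5),0).tolist()
J=np.array([551.2,-15.7]);yaw=-.066;Rj=np.array([[np.cos(yaw),-np.sin(yaw)],[np.sin(yaw),np.cos(yaw)]])
th=-.028; Rs=np.array([[np.cos(th),-np.sin(th)],[np.sin(th),np.cos(th)]])
for yy in (78,80):
  o=J+Rj@np.array([5.0,yy])
  print(yy,o,[g(proj("scene",(*(o+Rs@np.array(c)),48))) for c in ((30,55),(30,-55),(-30,-55),(-30,55))])
```

```text
[572.24691703  72.13420309 104.60953607] [-10.36069651 -12.42757211   3.27094206] 23.1 21.563649212159383
78 [561.33337732  61.80041719] [[354.0, 246.0], [516.0, 312.0], [423.0, 349.0], [262.0, 278.0]]
80 [561.46528151  63.79606277] [[352.0, 245.0], [513.0, 310.0], [420.0, 347.0], [259.0, 277.0]]
```

View pics/k1.png

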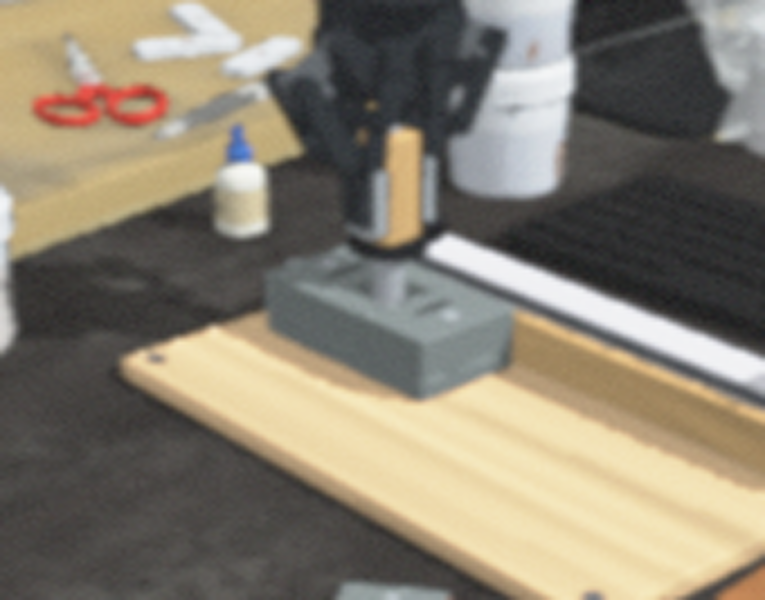

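The sled is at the stop. Its corners at crop (515,308), (420,343) and (267,277) match the prediction for socket y of about 79–80 mm, and Fy rose from 8.7 to 12.7 N. Now I back off, sideways pressure first, and centre the pin in the pocket.

{"op": "apply_moves", "data": {
  "series": [
    [0,-0.15,0,0],
    [0,-0.3,0,0],
    [0,-0.45,0,0],
    [0,-0.6,0.1,0],
    [0,-0.8,0.35,0],
    [0,-1.0,0.6,0],
    [0,-1.15,0.85,0],
    [0,-1.25,1.1,0]
  ]
}}

```text
time_s: 24.1
ee_pos: [565.2, 66.6, 106.9]
eef_rot: [0.508, 0.492, -0.507, 0.493]
ft_force: [0.1, -0.0, -0.2]
gripper_width: 21.4
```

{"op": "apply_moves", "data": {
  "series": [
    [0,0,0,0],
    [0,0,0,0]
  ]
}}

```text
time_s: 24.35
ee_pos: [564.7, 66.5, 106.4]
eef_rot: [0.508, 0.492, -0.507, 0.493]
ft_force: [-0.7, -0.4, -1.4]
gripper_width: 21.0
```

```bash
python3 plan.py log 0 3.5 -16.4 0
python3 - <<'E'
from bench import *
import cv2
d=capture("scene");cv2.imwrite("pics/l1.png",cv2.resize(d["frame"][170:230,230:320,::-1],None,fx=8,fy=8,interpolation=cv2.INTER_CUBIC))
s=get_state();print(s["ee_pos"],s["ft_force"],s["time_s"],s["gripper_width"])
E
```

```text
cmd [564.297, 66.425, 106.313, -0.03]
[564.63880303  66.51178106 106.4127895 ] [ 0.54901458 -0.08874131 -0.63451594] 24.4 21.253661122534666
```

View pics/l1.png

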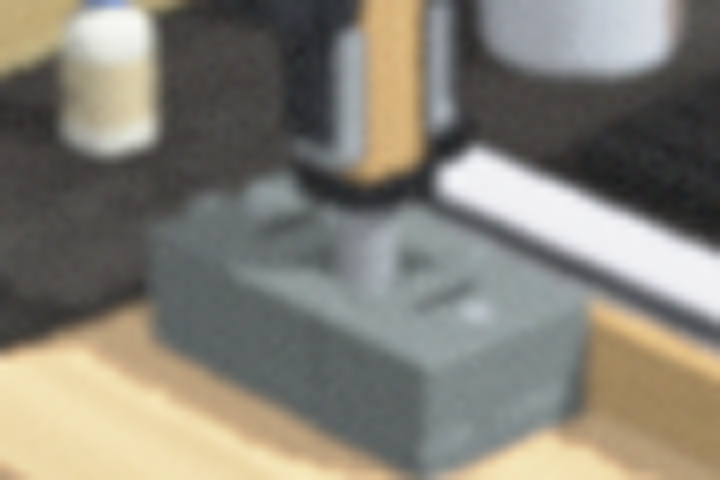

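Forces have dropped to about zero and the pin stands free in the pocket. Lifting slowly.

{"op": "apply_moves", "data": {
  "series": [
    [-0.3,0,0,0],
    [-0.6,0,0,0],
    [-1.0,0,0,0]
  ]
}}

```text
time_s: 24.78
ee_pos: [564.5, 66.3, 116.6]
eef_rot: [0.507, 0.492, -0.507, 0.492]
ft_force: [0.1, -0.1, -1.8]
gripper_width: 21.5
```

{"op": "apply_moves", "data": {
  "series": [
    [-0.5,0,0,0],
    [-1.2,0,0,0],
    [-2.5,0,0,0],
    [-4.0,0,0,0],
    [-4.9,0,0,0],
    [-4.9,0,0,0]
  ]
}}

```text
time_s: 25.52
ee_pos: [565.4, 66.4, 166.7]
eef_rot: [0.508, 0.492, -0.507, 0.493]
ft_force: [0.1, 0.3, -1.7]
gripper_width: 21.4
```

```bash
python3 plan.py log -5.9 0 0 0 477.4 -244.5 165 0.03
python3 - <<'E'
from bench import *
import cv2
d=capture("scene");cv2.imwrite("pics/m1.png",cv2.resize(d["frame"][130:280,190:360,::-1],None,fx=4.5,fy=4,interpolation=cv2.INTER_CUBIC))
s=get_state();print(s["ee_pos"],s["ft_force"],s["time_s"],s["gripper_width"])
from geo import *
g=lambda p:np.round(((p[0]-190+.5)*4.5-.5,(p[1]-130+.5)*4-.5),0).tolist()
for z in (89,113+15): print(g(proj("scene",(564.4,66.4,z))))
E
```

```text
cmd [564.297, 66.425, 165.313, -0.03]
shift [0.031, -7.762, 31.337] spin -0.06
[564.81506788  66.34683227 165.86909661] [-0.06639725  0.55991364 -0.8643263 ] 25.575 21.343993199817195
[385.0, 219.0]
[386.0, 150.0]
```

View pics/m1.png

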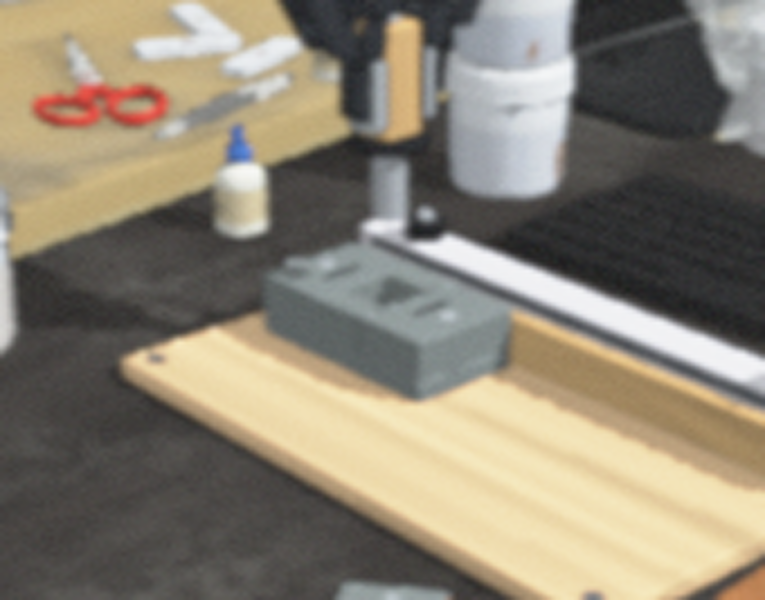

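The sled stays flat at the stop, and the pin is clear with a slight lean of about 2–3 mm at its end. Carrying it back to the stand.

{"op": "apply_moves", "data": {
  "series": [
    [0,-0.9,3.7,-0.01],
    [0,-1.95,7.8,-0.02],
    [0,-2.9,11.8,-0.03],
    [0,-3.9,15.7,-0.04],
    [0,-4.9,19.6,-0.05],
    [0,-5.8,23.5,-0.06],
    [0,-6.8,27.4,-0.06],
    [0,-7.75,31.2,-0.06]
  ]
}}

```text
time_s: 26.58
ee_pos: [476.7, -244.1, 164.6]
eef_rot: [0.492, 0.508, -0.493, 0.507]
ft_force: [0.6, 0.1, -0.5]
gripper_width: 21.0
```

{"op": "apply_moves", "data": {
  "series": [
    [0,0,0,0],
    [0.5,0,0,0],
    [1.0,0,0,0],
    [1.0,0,0,0]
  ]
}}

```text
time_s: 27.08
ee_pos: [477.3, -241.9, 154.4]
eef_rot: [0.492, 0.509, -0.492, 0.507]
ft_force: [0.4, 0.0, -1.0]
gripper_width: 21.4
```

```bash
python3 plan.py log 0 -7.75 31.2 -0.06; python3 plan.py log 1 0 0 0
python3 - <<'E'
from bench import *
import cv2
d=capture("scene");cv2.imwrite("pics/n1.png",cv2.resize(d["frame"][210:330,310:440,::-1],None,fx=5,fy=5,interpolation=cv2.INTER_CUBIC))
s=get_state();print(s["ee_pos"],s["ft_force"],s["time_s"],s["gripper_width"])
from geo import *
g=lambda p:np.round(((p[0]-310+.5)*5-.5,(p[1]-210+.5)*5-.5),0).tolist()
x,y,z=s["ee_pos"]
print("pin end",g(proj("scene",(477.1,-243.2,155.3-77))),"collar",g(proj("scene",(477.1,-243.2,155.3-37))))
print("mouth",g(proj("scene",(477.4,-244.5,50))))
print("corners",[g(proj("scene",(477.4+a,-244.5+b,50))) for a,b in ((13,13),(13,-13),(-13,-13),(-13,13))])
E
```

```text
cmd [477.565, -243.135, 165.313, 0.03]
cmd [477.565, -243.135, 155.313, 0.03]
[ 477.4879456  -242.17823549  154.74299914] [-0.08745586  0.06016239 -1.09995907] 27.125 21.13427670872778
pin end [331.0, 276.0] collar [345.0, 166.0]
mouth [326.0, 351.0]
corners [[315.0, 318.0], [383.0, 351.0], [337.0, 386.0], [268.0, 351.0]]
```

View pics/n1.png

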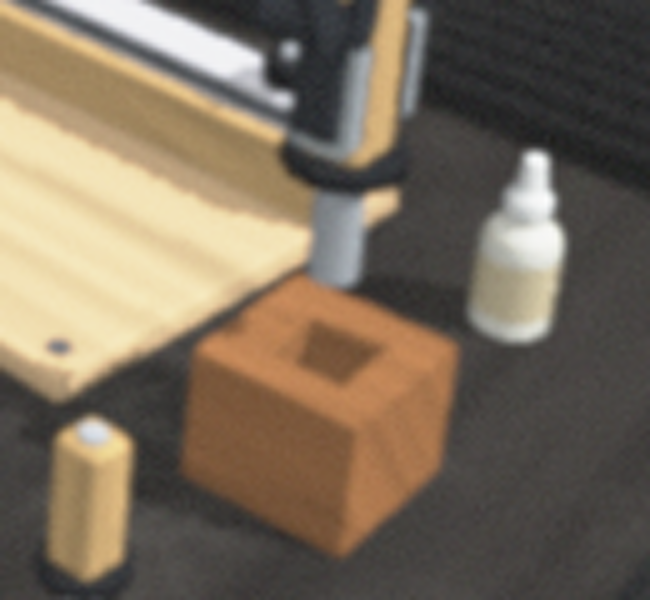

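The mouth corners at crop (318,322), (385,350) and (335,385) match the prediction. The pin end at (334,274) lines up to about 1 mm. Inserting.

{"op": "apply_moves", "data": {
  "series": [
    [1.0,0,0,0],
    [2.0,0,0,0],
    [2.7,0,0.05,0],
    [3.2,0,0.05,0],
    [3.7,0,0.05,0]
  ]
}}

```text
time_s: 27.75
ee_pos: [477.7, -243.8, 118.0]
eef_rot: [0.492, 0.507, -0.492, 0.507]
ft_force: [-0.3, 0.6, -1.3]
gripper_width: 21.5
```

{"op": "apply_moves", "data": {
  "series": [
    [0.6,0,0,0],
    [1.2,0,0,0],
    [1.8,0,0,0],
    [2.3,0,0,0],
    [2.6,0,0,0]
  ]
}}

```text
time_s: 28.38
ee_pos: [477.5, -243.6, 91.9]
eef_rot: [0.492, 0.508, -0.492, 0.507]
ft_force: [-0.5, 0.1, -1.4]
gripper_width: 21.6
```

{"op": "apply_moves", "data": {
  "series": [
    [0.2,0,0,0],
    [0.4,0,0,0],
    [0.4,0,0,0]
  ]
}}

```text
time_s: 28.75
ee_pos: [477.7, -243.7, 88.3]
eef_rot: [0.492, 0.507, -0.492, 0.507]
ft_force: [0.4, 0.1, -2.0]
gripper_width: 21.8
```

{"op": "apply_moves", "data": {
  "series": [
    [0.1,0,0,0],
    [0.15,0,0,0],
    [0.15,0,0,0]
  ]
}}

```text
time_s: 29.12
ee_pos: [477.9, -243.9, 87.7]
eef_rot: [0.492, 0.507, -0.492, 0.508]
ft_force: [-1.3, 0.1, 5.2]
gripper_width: 21.6
```

```bash
python3 plan.py log 6.85 0 0.05 0
python3 - <<'E'
from bench import *
import cv2
d=capture("scene");cv2.imwrite("pics/o1.png",cv2.resize(d["frame"][210:330,310:440,::-1],None,fx=5,fy=5,interpolation=cv2.INTER_CUBIC))
s=get_state();print(s["ee_pos"],s["ft_force"],s["time_s"],s["gripper_width"])
E
```

```text
cmd [477.58, -243.635, 86.813, 0.03]
[ 477.88582256 -243.85150753   87.65678541] [-1.9900283   0.69883292  5.47720009] 29.175 21.2757964731226
```

View pics/o1.png

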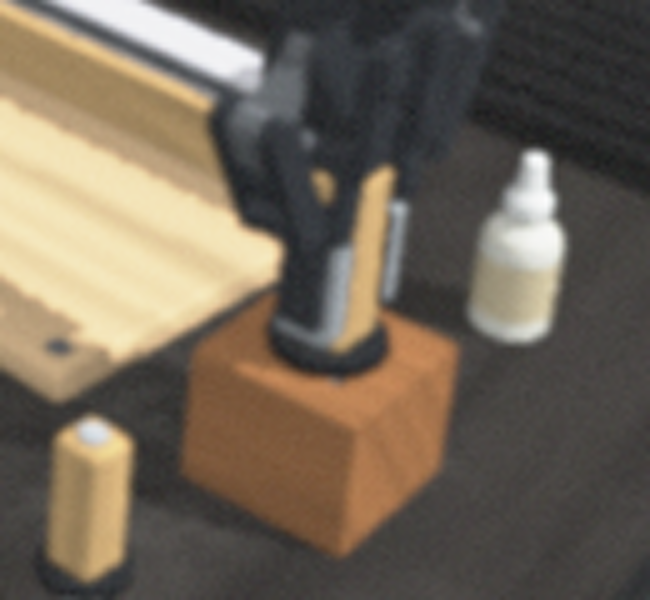

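The collar is seated: +5 N upward and the collar on the stand top. Letting go.

{"op": "apply_moves", "data": {
  "series": [
    [0,0,0,0],
    [0,0,0,0],
    [0,0,0,0],
    [0,0,0,0],
    [0,0,0,0],
    [0,0,0,0]
  ],
  "grip": -1
}}

```text
time_s: 29.92
ee_pos: [477.7, -243.7, 86.8]
eef_rot: [0.492, 0.507, -0.492, 0.507]
ft_force: [0.8, 0.3, -0.5]
gripper_width: 85.4
```

{"op": "apply_moves", "data": {
  "series": [
    [-1,0,0,0],
    [-2.5,0,0,0],
    [-5,0,0,0],
    [-8,0,0,0],
    [-12,0,0,0],
    [-16,0,0,0],
    [-16,0,0,0]
  ]
}}

```text
time_s: 30.8
ee_pos: [480.2, -245.4, 252.4]
eef_rot: [0.493, 0.504, -0.492, 0.511]
ft_force: [-0.6, -0.1, -0.5]
gripper_width: 85.4
```

Run:
```python
from bench import *
import cv2
from geo import *
d=capture("scene");cv2.imwrite("pics/p1.png",cv2.resize(d["frame"][140:340,140:440,::-1],None,fx=2.6,fy=2.6,interpolation=cv2.INTER_CUBIC));cv2.imwrite("pics/p2.png",cv2.resize(d["frame"][220:330,320:430,::-1],None,fx=5,fy=5,interpolation=cv2.INTER_CUBIC))
s=get_state();print(s["ee_pos"],s["ft_force"],s["time_s"],s["gripper_width"])
g=lambda p:np.round(((p[0]-320+.5)*5-.5,(p[1]-220+.5)*5-.5),0).tolist()
print([g(proj("scene",(477.3,-244.5,z))) for z in (56,116)])
```

```text
[ 479.01648105 -244.5568492   250.00692086] [ 0.63785907  0.46842766 -0.2902953 ] 30.85 85.10659507898934
[[277.0, 286.0], [298.0, 124.0]]
```

View pics/p1.png

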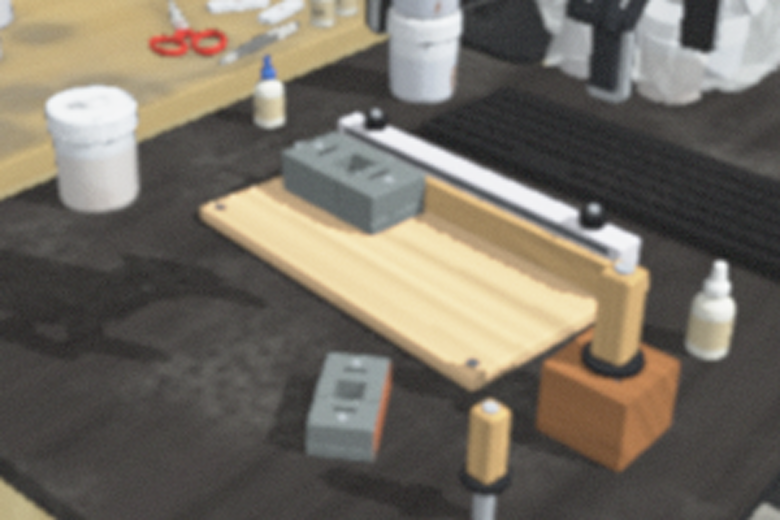

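View pics/p2.png

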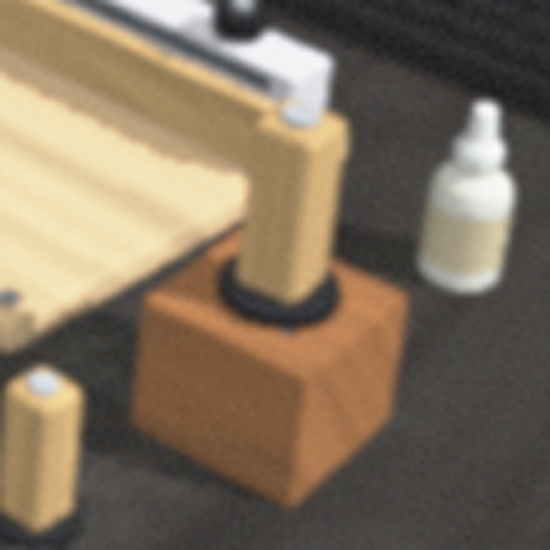

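The stick hangs upright in the stand: collar at crop (279,290), handle top about (303,120), predicted (277,286) and (298,124). The sled lies flat at the stop, and the jar and droppers haven't moved. I'll let it settle briefly, then hand in.

{"op": "apply_moves", "data": {
  "series": [
    [0,0,0,0],
    [0,0,0,0],
    [0,0,0,0],
    [0,0,0,0]
  ]
}}

```text
time_s: 31.35
ee_pos: [477.4, -243.5, 246.2]
eef_rot: [0.492, 0.508, -0.493, 0.507]
ft_force: [-0.6, 0.5, -0.1]
gripper_width: 85.1
```

Run:
```python
from bench import *
s=get_state();print(s["ft_force"],s["time_s"],abs(s["qvel"]).max())
print(finish_job())
```

```text
[-0.6271811   0.51388537 -0.11601641] 31.35 0.004488431339648767
the job is handed in; nothing more can be done
None
```

I took the larger push stick from its stand and put its pin in the pocket of the larger sled. With it I pressed the sled onto the strip and fed it to the stop pin. I then backed the pin off, hung the stick back, let go and handed in at 31.35 s; no verdict was reported.

- **Pressure:** I never read the strip joint; I steered by the force at the tool. Readings during the feed ran from 7.8 to 11.6 N, roughly 1.6 to 2.3 mm of strip travel. They came every 0.25–0.5 s, so I did not see the moments between them.
- **Stop:** At the stop the push along the feed rose gently from about 9 to 13 N.
- **Final pictures:** The sled lies flat at the stop, with its corners within about 1.5 pixels of where socket y = 80 mm would put them. The stick hangs upright with its collar on the stand, and the jar and both dropper bottles look unmoved. I judged the bystanders by eye and did not measure them again.
- **Disagreements:** The two cameras put the strip about 2 mm apart, and contact came about 1 to 2 mm later than estimated, so I used the felt contact. After the feed the stick leaned in the grip by about 2 to 3 mm at the pin's end, but it still went into the hole without a side load.

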